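# Return the file from the tool stand to the file pot

## Task

Pull the file - the tool with the fat, pear-shaped wooden handle that stands in the three-socket tool stand - up out of its socket and stand it in the empty round pot on the bench, handle up. Lower it gently until its end rests on the bottom of the pot before you let go (it may then lean on the rim), and leave the slim-handled scraper standing in its socket.

Things in the scene. Friction and masses are not known exactly. Their poses are not given: they have to be found in the camera images.
- file: The file, 210 mm long, 0.11-0.22 kg, upright, blade down, in any one socket of the stand, at any yaw. Steel blade 18 x 7 mm up to 116 mm, brass ferrule, then a round pear-shaped wooden handle from 126 to 210 mm, 29-30 mm thick between 156 and 191 mm (grip there, any side). Balance point 82 mm up. Origin: centre of the blade's lower end, on the socket floor at first; z runs up to the handle.
- scraper: The scraper, a bystander: 190 mm long, upright, blade down, in another socket of the stand. Steel blade 14 x 6 mm, then a slim straight wooden handle 16 mm thick from 120 to 190 mm. Origin: centre of its lower end; z up along it.
- stand: Fixed tool stand: grey plate 75 x 250 x 8 mm with three upright round tubes at y = -90, 0, +90 mm of its own y axis; 31 mm outside, 25 inside, 70 deep, rims 78 mm and floors 8 mm above the bench. They hold the file, the scraper and a brass rod (12 x 185 mm), all loose, free once raised 70 mm; tops 193-218 mm above the bench. Origin: centre of the underside; z up.
- pot: Fixed, empty, round open aluminium pot, on the other side (left or right) of the bench from the stand, nothing taller than the pot between them: 62 mm outside and 54 mm inside diameter, 90 mm tall, inner floor 6 mm above the bench. Origin: centre of its underside on the bench; z up.
Not all that is in view belongs to the job. What is shaped like the pot but orange or red is not meant.

How it is judged:
On the way:
1. the file is drawn up clear of its socket, still upright (z of file in the frame of stand above 0.08 m and angle between file's own z axis and vertical below 0.6 rad), for 0.1 s.
At the end, for the whole second after the job is handed in: The file stands in the pot, handle up (leaning on the rim is fine, up to 40 degrees), its lower end on the pot's floor (below 20 mm over the bench, within 28 mm of the pot's axis), released and at rest; the scraper still stands in its socket of the stand (horizontal distance between file and pot below 0.028 m and height (world z) of each of file, scraper below 0.02 m and angle between file's own z axis and vertical below 0.7 rad and linear speed of file below 0.03 m/s and horizontal distance between scraper and stand below 0.105 m and angle between scraper's own z axis and vertical below 0.4 rad); the robot touches nothing.
It fails at once if the file is dropped (it falls freely at more than 0.8 m/s, a drop of over 30 mm) (linear speed of file above 0.8 m/s and contact force between the fingers and file below 0.1 N).
It fails at once if the scraper is pulled up out of its socket by more than 30 mm (z of scraper in the frame of stand above 0.038 m).
It also fails if it takes over 40 s, if anything falls off the work surface, if the arm or the gripper's body presses on something with over 40 N, if the wrist force passes 120 N, or if a joint passes its speed limit or range.

## Robot

A 6-joint arm with a two-finger parallel gripper is mounted at the origin on the work surface. World frame = base frame: x ahead of the robot, y to its left, z up, the work surface at z = 0. Lengths are in m, angles in rad, forces in N, time in s.
With the tool pointing down it reaches from about 0.3 to 0.825 m from the base axis. Payload 5.4 kg.
Tool frame: the origin (TCP) lies at the very end of the fingers, on their centre line; the grasp point (between the pads) lies 19 mm behind it; z points along the fingers, y is the line along which they close (so a half turn about z gives the same grasp; the last joint's range is limited). The gripper opens to 92 mm and grips with 3 to 60 N. Pads are 20 mm wide; open, the fingers measure 128 mm over their backs; the gripper's body (75 mm by 189 mm) begins 69 mm behind the grasp point.
Start: joints at [0.931, 0.158, 1.597, -0, 1.386, -0.21], TCP at [0.24, 0.523, 0.215] pointing down, gripper open.
Joint ranges: [-2.91, 2.91], [-0.94, 2.29], [0.18, 2.7], [-1.29, 4.43], [0.17, 2.64], [-3, 3]. Speed limits (rad/s): [2.57, 2.57, 3.14, 3.14, 3.14, 3.14].

## Interface

Orientations are given as [roll, pitch, yaw] about the fixed x, y, z axes, in that order (R = Rz(yaw) Ry(pitch) Rx(roll)).
In Python, from workcell import status, cams, job gives the robot as it stands.
- The arm moves only by the tool arm_command, never from a script. Its argument "steps" is one flat list of numbers, 4 for each row, row after row: the shift along the tool's x, y, z in cm, then the turn about the tool's z in degrees. A call has exactly 10 rows; each row is the pose to reach, as a shift and turn from the pose commanded when the call began, along the tool's axes at that moment; what a row does not reach only later rows make up. A row lasts 1/10 s, in which the tool goes at most 50 mm and 8.59 degrees, less where a joint would pass 70% of its speed; a pose out of reach is approached as far as the arm can. A call with a gripper value outside its range is refused whole. "hand" is the finger opening in cm, from 0 to 9.19, set as the call begins (left out, the last holds). The fingers move at their own pace and stop on an object; "force" is the grip in N (left out, the last holds). Time passes only in rows, so rows that repeat a pose let the fingers close, or fill a call up. It gives the time, the measured TCP pose, the force, the opening and the grip force at its end, in the units of the state.
- status.read_state(): the state, without advancing time (a new reading comes with each control period).
- cams.get_image(name): name is "scene" or "top" or "wrist"; returns (picture, depth): 400x640x3 uint8, red, green, blue; 400x640 float32, m along the optical axis (not along the pixel's ray), 0 where there is no reading.
- cams.calibration(name): a dict with "fx", "fy", "cx", "cy" (pixels), "R" (3x3) and "t" (3): a world point X has camera coordinates R X + t. Camera axes: x right, y down, z forward; pixel columns grow to the right and rows downward; lengths in m; the calibration is good to about 2 mm. The wrist camera is an equidistant fisheye: a pixel r from the principal point sees the ray r / f radians off the axis. A picture is of the moment at which its call begins: read the wrist's pose just before it. calibration takes no time and is no camera call; for the wrist camera it gives the pose at the moment of the call.
- job.sign_off(): hands the job in; it is judged then, once.
The state is a dict: "t": time; "joint_positions": joint angles; "joint_vel": joint speeds; "tau": joint torques, N m; "position": TCP position; "eef_rot": TCP orientation; "wrist_force": force on the tool from outside, world axes, zero at the start; "ft_torque": the same for the moment, N m; "width": finger opening in m; "gripper_force": force on a finger pad.
Only numpy, scipy, OpenCV 4.12 (cv2) and the standard library are available. Lean on these libraries where they do the work, as an engineer would, in place of code of your own. Each camera call takes 0.05 s, during which the arm holds its last target. There are 200 camera calls.

## Working session

There is one attempt and no reset: what is moved stays moved. The work goes in short steps, Python scripts to look and compute and a tool call to move; the robot and the scene stay as the last step left them, time stands still between calls to the robot, and variables do not carry over. Pictures are saved under pics/ and viewed, at most 10 in all, crops included, and the job is handed in when it is done.

Besides the shell and the picture viewer there is one more tool, called after ">>>" as name(argument=value, ...), one argument or row to a line, values as JSON. arm_command: Moves the arm, as the interface text tells. Its arguments: {"type":"object","properties":{"steps":{"type":"array"},"hand":{"type":"number"},"force":{"type":"number"}},"required":["steps"]}

```bash
mkdir -p pics; python3 - <<'E'
from workcell import status,cams
import cv2,numpy as np
print(status.read_state())
for n in("scene","top"):
    im,d=cams.get_image(n);cv2.imwrite(f"pics/{n}0.png",im[:,:,::-1]);np.savez(f"{n}0.npz",im=im,d=d,**cams.calibration(n))
    print(cams.calibration(n))
E
```

```text
{'t': 0.0, 'joint_positions': array([ 9.30910090e-01,  1.59044086e-01,  1.59821433e+00, -5.17170360e-06,
        1.38620778e+00, -2.10124900e-01]), 'joint_vel': array([-3.75081956e-05,  4.82182372e-04,  2.88840058e-03, -1.40139543e-03,
       -4.06804319e-04,  9.83558473e-05]), 'tau': array([ 4.23942092e-04, -3.85573947e+01, -3.22107375e+01,  7.00619607e-02,
        3.79250280e-02, -1.34510187e-04]), 'position': array([0.23922861, 0.52218503, 0.21363068]), 'eef_rot': array([-3.13975926e+00, -3.85816636e-04,  2.71183192e+00]), 'wrist_force': array([-0.78810086, -0.48808805,  0.44925225]), 'ft_torque': array([ 0.04999679, -0.00704513,  0.02628644]), 'gripper_force': 0.0, 'width': 0.09189450939618672}
{'fx': 498.15991204047464, 'fy': 498.15991204047464, 'cx': 314.2187566059643, 'cy': 187.64287929338505, 'R': array([[-1.21553440e-01,  9.92584887e-01, -5.00424339e-05],
       [ 6.55131744e-01,  8.01905450e-02, -7.51246880e-01],
       [-7.45672287e-01, -9.13494271e-02, -6.60021305e-01]]), 't': array([ 0.07378345, -0.34040853,  1.50631434])}
{'fx': 495.76941807617635, 'fy': 495.76941807617635, 'cx': 322.9745709274403, 'cy': 206.54687153206552, 'R': array([[ 0.00898947, -0.99995077,  0.00420028],
       [-0.98577981, -0.00956679, -0.1677696 ],
       [ 0.16780153, -0.00263239, -0.98581728]]), 't': array([-0.02386223,  0.5333584 ,  1.07685377])}
```

View pics/scene0.png

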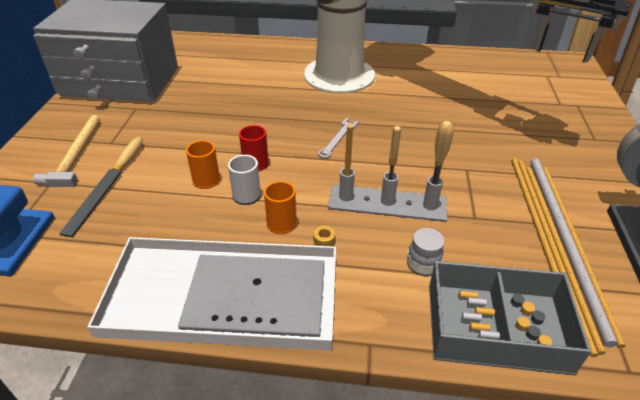

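View pics/top0.png

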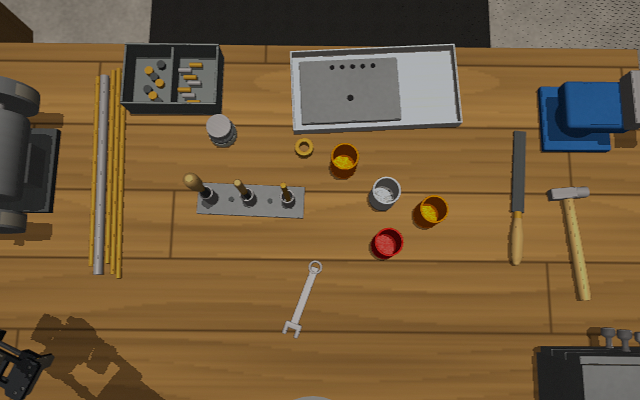

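Scene view: the standing tools are the brass rod (349,148), the slim scraper (395,145) and the fat pear handle at (444,140), which is the file. The same three in the top view are at (286,187), (241,187) and (193,182). A second file lies flat on the bench at scene (105,190), so it's a decoy. The pot is the grey one at scene (244,180) and top (385,193). The orange and red cups and the grey jar at scene (428,248) are not wanted.

```bash
cat > h.py <<'E'
import numpy as np,cv2
def cloud(n):
    f=np.load(n+".npz");d=f["d"];v,u=np.mgrid[:400,:640]
    c=np.stack([(u-f["cx"])/f["fx"]*d,(v-f["cy"])/f["fy"]*d,d],-1)
    X=(c-f["t"])@f["R"]; X[d==0]=np.nan
    return f,X
E
python3 - <<'E'
from h import *
S={}
for n,bf,bp,bs in(("scene0",(425,115,465,190),(225,150,265,205),(383,120,405,180)),("top0",(178,168,225,212),(365,172,405,215),(228,175,262,212))):
    f,X=cloud(n)
    if n=="scene0": cv2.imwrite("pics/crop.png",cv2.resize(f["im"][110:220,320:470,::-1],None,fx=5,fy=5))
    for nm,b in(("file",bf),("pot",bp),("scr",bs)):
        P=X[b[1]:b[3],b[0]:b[2]].reshape(-1,3);P=P[P[:,2]>0.03]
        print(n,nm,"zmax",np.round(np.nanpercentile(P[:,2],[50,90,99]),3))
        for lo in np.arange(.06,.22,.02):
            Q=P[(P[:,2]>lo)&(P[:,2]<lo+.02)]
            if len(Q)>3: print("  z%.2f n%d min %s max %s"%(lo,len(Q),Q.min(0)[:2].round(3),Q.max(0)[:2].round(3)))
# triangulation of handle tops & pot rim centre (hand-picked pixels)
def tri(a,b):
    Ps=[]
    for n in("scene0","top0"):
        f=np.load(n+".npz");K=np.array([[f["fx"],0,f["cx"]],[0,f["fy"],f["cy"]],[0,0,1]]);Ps.append(K@np.c_[f["R"],f["t"]])
    X=cv2.triangulatePoints(*Ps,np.array(a,float).reshape(2,1),np.array(b,float).reshape(2,1));return (X[:3]/X[3]).ravel().round(3)
print("filetop",tri((446,123),(190,180)),"pot rim ctr",tri((243,164),(386,189)),"scr top",tri((396,128),(239,183)),"rod",tri((350,126),(283,185)))
E
```

```text
scene0 file zmax [0.165 0.214 0.22 ]
  z0.06 n153 min [0.544 0.227] max [0.575 0.257]
  z0.08 n60 min [0.546 0.228] max [0.572 0.254]
  z0.10 n47 min [0.549 0.238] max [0.569 0.247]
  z0.12 n62 min [0.555 0.233] max [0.569 0.25 ]
  z0.14 n84 min [0.556 0.23 ] max [0.573 0.254]
  z0.16 n122 min [0.556 0.227] max [0.574 0.256]
  z0.18 n147 min [0.555 0.227] max [0.575 0.257]
  z0.20 n184 min [0.551 0.228] max [0.574 0.256]
scene0 pot zmax [0.064 0.089 0.092]
  z0.06 n405 min [ 0.476 -0.185] max [ 0.597 -0.124]
  z0.08 n316 min [ 0.535 -0.186] max [ 0.65  -0.093]
scene0 scr zmax [0.141 0.193 0.2  ]
  z0.06 n79 min [0.54  0.137] max [0.566 0.167]
  z0.08 n41 min [0.545 0.138] max [0.564 0.165]
  z0.10 n33 min [0.557 0.145] max [0.565 0.159]
  z0.12 n68 min [0.553 0.144] max [0.566 0.16 ]
  z0.14 n65 min [0.555 0.145] max [0.564 0.16 ]
  z0.16 n68 min [0.554 0.145] max [0.566 0.16 ]
  z0.18 n86 min [0.549 0.145] max [0.564 0.16 ]
  z0.20 n7 min [0.551 0.148] max [0.559 0.154]
top0 file zmax [0.172 0.217 0.22 ]
  z0.06 n86 min [0.542 0.227] max [0.572 0.257]
  z0.08 n33 min [0.544 0.227] m
[... 276 characters left out ...]
.543 0.228] max [0.571 0.255]
top0 pot zmax [0.075 0.091 0.095]
  z0.06 n109 min [ 0.533 -0.183] max [ 0.592 -0.125]
  z0.08 n199 min [ 0.533 -0.187] max [ 0.594 -0.125]
top0 scr zmax [0.08  0.198 0.2  ]
  z0.06 n86 min [0.539 0.137] max [0.569 0.167]
  z0.08 n12 min [0.543 0.14 ] max [0.563 0.166]
  z0.10 n9 min [0.547 0.145] max [0.553 0.154]
  z0.12 n19 min [0.546 0.144] max [0.556 0.154]
  z0.14 n16 min [0.547 0.144] max [0.559 0.156]
  z0.16 n21 min [0.546 0.145] max [0.557 0.159]
  z0.18 n59 min [0.546 0.144] max [0.561 0.159]
  z0.20 n6 min [0.55  0.148] max [0.558 0.156]
filetop [0.554 0.24  0.216] pot rim ctr [ 0.566 -0.155  0.09 ] scr top [0.553 0.149 0.197] rod [0.551 0.062 0.192]
```

View pics/crop.png

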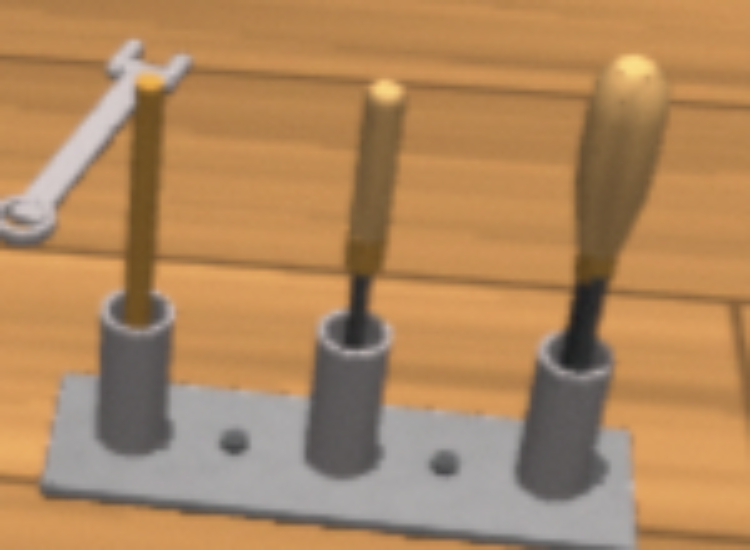

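The close crop confirms the choice: the right tool (444,140) has the fat pear handle and stands upright. From depth and triangulation:
- **File:** axis at about (0.558, 0.2415), top at 0.216.
- **Pot:** at (0.5635, -0.1555), rim at 0.09.

Both heights match the given sizes. I'll move above the file with the jaws closing along world x (yaw π/2).

>>> arm_command(
  steps=[-1, -0.3, -3.6, 3, -5, -1.5, -4, 10, -9.5, -2.9, -4, 18, -14, -4.3, -4, 26, -18.5, -5.6, -4, 34, -23, -7, -4, 42, -27.5, -8.4, -4, 50, -32, -9.7, -4, 57, -36.5, -11.1, -4, 62, -40.6, -12.3, -4, 65.4],
  hand=9.19,
  force=20,
)

```text
t: 1.1
position: [0.5585, 0.2398, 0.254]
eef_rot: [-3.141, 0.0, 1.567]
wrist_force: [1.2, 0.8, -0.3]
width: 0.0919
gripper_force: 0.0
```

```bash
python3 - <<'E'
from workcell import status,cams
import cv2
s=status.read_state();print(s["t"],s["position"],s["eef_rot"],s["joint_positions"],s["joint_vel"].round(3))
im,d=cams.get_image("wrist");cv2.imwrite("pics/w1.png",im[:,:,::-1])
s=status.read_state();print(s["t"],s["position"],s["eef_rot"])
c=cams.calibration("wrist");print(c)
import numpy as np
def px(X):
    p=c["R"]@np.array(X)+c["t"];th=np.arctan2(np.hypot(*p[:2]),p[2]);a=np.arctan2(p[1],p[0])
    return [round(c["cx"]+c["fx"]*th*np.cos(a)),round(c["cy"]+c["fy"]*th*np.sin(a))]
print("expected px file top, scraper top",px([.558,.2415,.218]),px([.553,.152,.198]),"tcp",px(s["position"]))
E
```

```text
1.1 [0.55854999 0.23980995 0.25404986] [-3.14077662e+00  2.48196687e-04  1.56652809e+00] [ 2.07029504e-01  2.20218273e-01  1.44853207e+00 -7.18686576e-05
  1.47369225e+00  2.11304839e-01] [-0.581  0.453 -0.523  0.007  0.068 -0.011]
1.15 [0.56266575 0.23507918 0.25360464] [3.13966647 0.00337353 1.55989483]
{'fx': 309.70691628693146, 'fy': 309.70691628693146, 'cx': 321.51811805990343, 'cy': 195.74147114200187, 'R': array([[ 9.99945173e-01, -1.02606911e-02,  2.09003810e-03],
       [-1.04363111e-02, -9.60218032e-01,  2.79056293e-01],
       [-8.56418156e-04, -2.79062806e-01, -9.60272470e-01]]), 't': array([-0.56092036,  0.18910091,  0.49393206])}
expected px file top, scraper top [314, 213] [311, 301] tcp [321, 243]
```

View pics/w1.png

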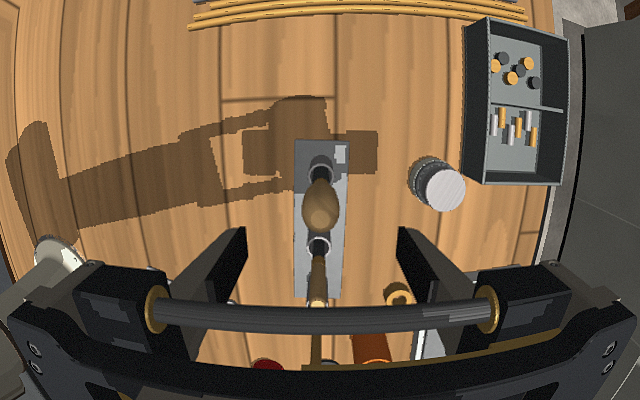

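The wrist view shows the pear handle's top at (320,217) and the slim scraper at (316,303), centred between the fingers as predicted. Next I settle and descend so the grasp point is at about z = 0.182.

>>> arm_command(
  steps=[0, 0, 0, 0, 0, 0, 0, 0, 0, 0, 0, 0, 0, 0, 1.5, 0, 0, 0, 3, 0, 0, 0, 5, 0, 0, 0, 7, 0, 0, 0, 8.5, 0, 0, 0, 9.2, 0, 0, 0, 9.2, 0],
)

```text
t: 2.15
position: [0.5564, 0.2417, 0.161]
eef_rot: [-3.139, 0.001, 1.571]
wrist_force: [-0.4, 0.2, -0.1]
width: 0.0917
gripper_force: 0.0
```

>>> arm_command(
  steps=[0, 0, 0, 0, 0, 0, 0, 0, 0, 0, 0, 0, 0, 0, 0, 0, 0, 0, 0, 0, 0, 0, 0, 0, 0, 0, 0, 0, 0, 0, 0, 0, 0, 0, 0, 0, 0, 0, 0, 0],
  hand=0,
  force=25,
)

```text
t: 3.15
position: [0.5574, 0.2417, 0.1626]
eef_rot: [-3.142, -0.0, 1.57]
wrist_force: [0.6, -0.4, 0.6]
width: 0.0289
gripper_force: 25.0
```

The grip is good: width 28.9 mm at 25 N. I'll lift 23 cm so the blade clears the scraper and rod tops.

>>> arm_command(
  steps=[0, 0, -0.7, 0, 0, 0, -2, 0, 0, 0, -4, 0, 0, 0, -6.5, 0, 0, 0, -9, 0, 0, 0, -12, 0, 0, 0, -15, 0, 0, 0, -18, 0, 0, 0, -21, 0, 0, 0, -23, 0],
)

```text
t: 4.15
position: [0.5577, 0.2418, 0.3967]
eef_rot: [3.137, -0.001, 1.57]
wrist_force: [0.9, 0.3, -0.9]
width: 0.029
gripper_force: 25.0
```

```bash
python3 - <<'E'
from workcell import status,cams
from h import *
im,d=cams.get_image("scene");cv2.imwrite("pics/s2.png",im[:,:,::-1])
s=status.read_state();print(s)
E
```

```text
{'t': 4.2, 'joint_positions': array([2.10486475e-01, 1.94039722e-01, 1.19758534e+00, 3.09372496e-05,
       1.74053057e+00, 2.10910620e-01]), 'joint_vel': array([ 0.00279086, -0.00721673,  0.04234702,  0.00222196, -0.07957694,
       -0.00080337]), 'tau': array([-3.91582986e-01, -3.08168471e+01, -2.60034424e+01,  9.29424469e-02,
       -2.02118681e-02,  1.39703428e-03]), 'position': array([0.55849727, 0.24193957, 0.39995419]), 'eef_rot': array([ 3.13237111e+00, -2.00538491e-03,  1.57038680e+00]), 'wrist_force': array([ 0.05603176, -0.27465404,  0.69699487]), 'ft_torque': array([-0.03528717,  0.08527307,  0.01426064]), 'gripper_force': 24.999670182878617, 'width': 0.029040831933881166}
```

View pics/s2.png

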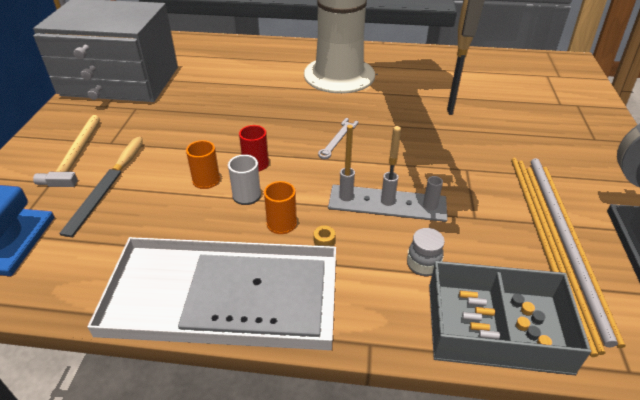

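The file is out with its blade end at (452,113), and the scraper is still in its socket. Now across to above the pot.

>>> arm_command(
  steps=[-0.5, 0, 0, 0, -1.5, 0, 0, 0, -3, 0, 0, 0, -5, 0, 0, 0, -7.5, 0.1, 0, 0, -10, 0.2, 0, 0, -12.5, 0.2, 0, 0, -15, 0.3, 0, 0, -17.5, 0.3, 0, 0, -20, 0.4, 0, 0],
)

```text
t: 5.2
position: [0.5604, 0.0395, 0.3912]
eef_rot: [-3.139, -0.0, 1.569]
wrist_force: [-0.9, 1.1, -0.7]
width: 0.0293
gripper_force: 25.0
```

>>> arm_command(
  steps=[-2.5, 0.1, 0, 0, -5, 0.1, 0, 0, -7.5, 0.1, 0, 0, -10, 0.1, 0, 0, -12.5, 0.1, 0, 0, -15, 0.1, 0, 0, -17, 0.1, 0, 0, -18.5, 0.1, 0, 0, -19.4, 0.1, 0, 0, -19.7, 0.1, 0, 0],
)

```text
t: 6.2
position: [0.5619, -0.1562, 0.392]
eef_rot: [-3.141, -0.001, 1.569]
wrist_force: [-0.9, -0.1, -1.1]
width: 0.0288
gripper_force: 25.0
```

>>> arm_command(
  steps=[0, 0, 0, 0, 0, 0, 1, 0, 0, 0, 2, 0, 0, 0, 3.5, 0, 0, 0, 5, 0, 0, 0, 6.5, 0, 0, 0, 8, 0, 0, 0, 9, 0, 0, 0, 9.5, 0, 0, 0, 9.5, 0],
)

```text
t: 7.2
position: [0.562, -0.1552, 0.2968]
eef_rot: [-3.141, -0.001, 1.57]
wrist_force: [-0.1, -1.0, -1.8]
width: 0.0291
gripper_force: 25.0
```

```bash
python3 - <<'E'
from workcell import status,cams
from h import *
s=status.read_state();print(s["t"],s["position"],s["eef_rot"],s["width"],s["wrist_force"])
for n in("scene","top"):
    im,d=cams.get_image(n);np.savez(n+"3.npz",im=im,d=d,**cams.calibration(n))
    f,X=cloud(n+"3")
    m=(abs(X[...,0]-.5635)<.06)&(abs(X[...,1]+.1555)<.06)
    for lo in np.arange(.1,.32,.02):
        Q=X[m&(X[...,2]>lo)&(X[...,2]<lo+.02)]
        if len(Q)>2: print(n,"z%.2f n%d %s %s"%(lo,len(Q),Q.min(0).round(3),Q.max(0).round(3)))
a=np.load("scene3.npz")["im"][40:220,190:310,::-1]
b=np.load("top3.npz")["im"][110:290,310:450,::-1]
cv2.imwrite("pics/p3.png",cv2.resize(np.hstack([a,b]),None,fx=3,fy=3))
E
```

```text
7.2 [ 0.56200688 -0.15522038  0.29680257] [-3.14056802e+00 -5.31325483e-04  1.57027059e+00] 0.029126483320828563 [-0.06566633 -1.03682259 -1.81047972]
scene z0.14 n32 [ 0.551 -0.157  0.143] [ 0.574 -0.149  0.16 ]
scene z0.16 n38 [ 0.553 -0.156  0.16 ] [ 0.574 -0.149  0.179]
scene z0.18 n40 [ 0.552 -0.157  0.18 ] [ 0.574 -0.149  0.2  ]
scene z0.20 n46 [ 0.553 -0.156  0.2  ] [ 0.575 -0.15   0.22 ]
scene z0.22 n45 [ 0.551 -0.157  0.22 ] [ 0.574 -0.15   0.24 ]
scene z0.24 n52 [ 0.553 -0.161  0.24 ] [ 0.573 -0.147  0.26 ]
scene z0.26 n86 [ 0.561 -0.165  0.26 ] [ 0.574 -0.144  0.28 ]
scene z0.28 n90 [ 0.561 -0.166  0.28 ] [ 0.588 -0.141  0.3  ]
scene z0.30 n173 [ 0.539 -0.163  0.3  ] [ 0.594 -0.139  0.32 ]
top z0.16 n8 [ 0.561 -0.151  0.161] [ 0.571 -0.15   0.179]
top z0.18 n19 [ 0.553 -0.159  0.18 ] [ 0.571 -0.15   0.199]
top z0.20 n9 [ 0.553 -0.156  0.202] [ 0.557 -0.152  0.22 ]
```

View pics/p3.png

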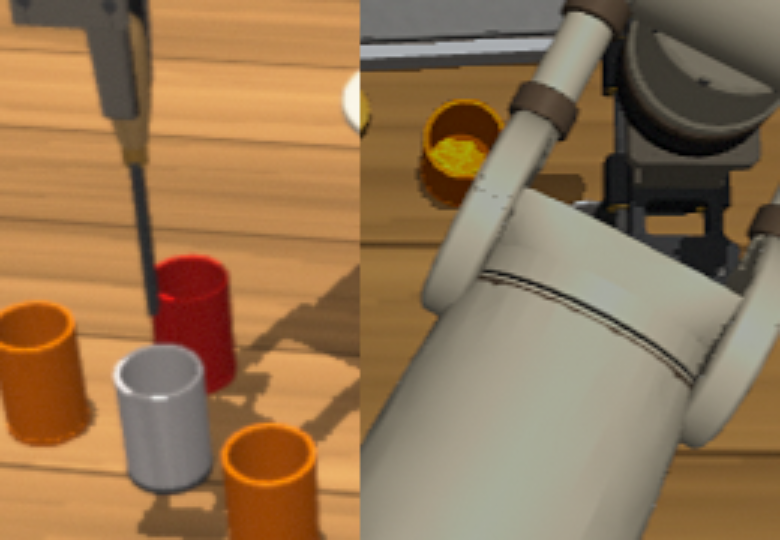

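The file hangs vertically at (0.563, -0.153), lower end at z≈0.142, above the grey pot. I'll lower it, then go slowly near the floor (z = 0.006).

>>> arm_command(
  steps=[0, 0, 1, 0, 0, 0, 2.5, 0, 0, 0, 4, 0, 0, 0, 5.5, 0, 0, 0, 7, 0, 0, 0, 8.5, 0, 0, 0, 10, 0, 0, 0, 11, 0, 0, 0, 11.8, 0, 0, 0, 12.2, 0],
  force=12,
)

```text
t: 8.3
position: [0.5621, -0.1552, 0.1748]
eef_rot: [-3.141, -0.0, 1.57]
wrist_force: [0.2, -0.6, -1.8]
width: 0.029
gripper_force: 12.0
```

>>> arm_command(
  steps=[0, 0, 0, 0, 0, 0, 0.1, 0, 0, 0, 0.3, 0, 0, 0, 0.5, 0, 0, 0, 0.7, 0, 0, 0, 0.9, 0, 0, 0, 1, 0, 0, 0, 1.1, 0, 0, 0, 1.1, 0, 0, 0, 1.1, 0],
)

```text
t: 9.3
position: [0.5623, -0.1553, 0.1646]
eef_rot: [3.142, 0.0, 1.57]
wrist_force: [0.0, 0.2, -2.1]
width: 0.029
gripper_force: 12.0
```

No contact yet. It's expected at TCP z≈0.160, so I'll creep on.

>>> arm_command(
  steps=[0, 0, 0.1, 0, 0, 0, 0.2, 0, 0, 0, 0.3, 0, 0, 0, 0.4, 0, 0, 0, 0.5, 0, 0, 0, 0.5, 0, 0, 0, 0.5, 0, 0, 0, 0.5, 0, 0, 0, 0.5, 0, 0, 0, 0.5, 0],
)

```text
t: 10.3
position: [0.5627, -0.1556, 0.1605]
eef_rot: [3.14, 0.001, 1.57]
wrist_force: [-0.0, -0.2, 6.0]
width: 0.029
gripper_force: 12.0
```

Contact: wrist force rose from -2 to +6 N at the expected height. Releasing.

>>> arm_command(
  steps=[0, 0, 0, 0, 0, 0, 0, 0, 0, 0, 0, 0, 0, 0, 0, 0, 0, 0, 0, 0, 0, 0, 0, 0, 0, 0, 0, 0, 0, 0, 0, 0, 0, 0, 0, 0, 0, 0, 0, 0],
  hand=9.19,
)

```text
t: 11.3
position: [0.5622, -0.1553, 0.1596]
eef_rot: [-3.142, -0.0, 1.57]
wrist_force: [-0.6, -1.1, -0.5]
width: 0.092
gripper_force: 0.0
```

```bash
python3 - <<'E'
from workcell import status,cams
from h import *
s=status.read_state();print(s["t"],s["position"],s["width"],s["wrist_force"])
a=cams.get_image("scene")[0][60:240,180:320,::-1];b=cams.get_image("wrist")[0][100:280,180:460,::-1]
cv2.imwrite("pics/p4.png",cv2.resize(np.hstack([a,b]),None,fx=1.9,fy=1.9))
E
```

```text
11.3 [ 0.56224093 -0.15528941  0.15959462] 0.09201411928756673 [-0.59390919 -1.13499942 -0.53269219]
```

View pics/p4.png

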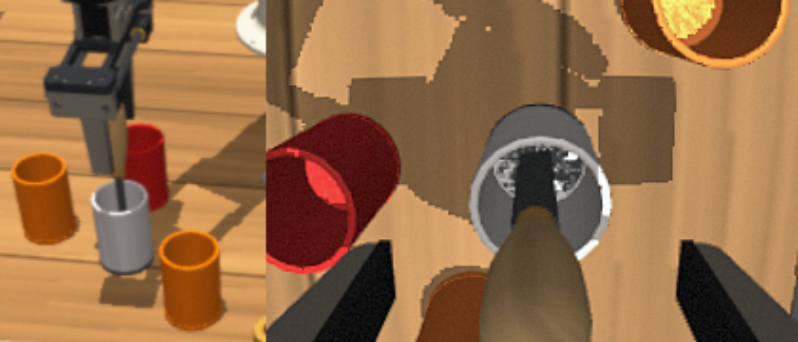

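Released: the file stands in the pot, with the handle midway between the open fingers (p4 at about (537,270)). I'll retreat straight up.

>>> arm_command(
  steps=[0, 0, -0.5, 0, 0, 0, -2, 0, 0, 0, -4, 0, 0, 0, -6.5, 0, 0, 0, -9, 0, 0, 0, -11.5, 0, 0, 0, -13.5, 0, 0, 0, -15, 0, 0, 0, -16, 0, 0, 0, -16, 0],
)

```text
t: 12.4
position: [0.5628, -0.1556, 0.3214]
eef_rot: [3.139, 0.001, 1.57]
wrist_force: [0.2, -0.1, 0.1]
width: 0.092
gripper_force: 0.0
```

>>> arm_command(
  steps=[0, 0, 0, 0, 0, 0, 0, 0, 0, 0, 0, 0, 0, 0, 0, 0, 0, 0, 0, 0, 0, 0, 0, 0, 0, 0, 0, 0, 0, 0, 0, 0, 0, 0, 0, 0, 0, 0, 0, 0],
)

```text
t: 13.4
position: [0.5623, -0.1553, 0.3196]
eef_rot: [3.142, 0.0, 1.57]
wrist_force: [0.4, -0.3, 0.9]
width: 0.0921
gripper_force: 0.0
```

```bash
python3 - <<'E'
from workcell import status,cams
from h import *
s=status.read_state();print(s["t"],s["position"],s["width"],s["wrist_force"])
a=cams.get_image("scene")[0][:260,150:470,::-1]
cv2.imwrite("pics/p5.png",cv2.resize(a,None,fx=2,fy=2))
E
```

```text
13.4 [ 0.56226658 -0.15528766  0.31964498] 0.0920569770917809 [ 0.42790982 -0.30770808  0.91426485]
```

View pics/p5.png

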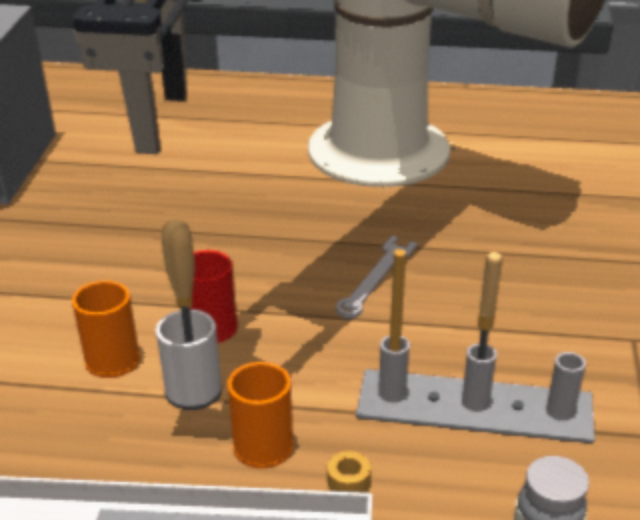

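The file stands in the grey pot at (185,330) in this crop, handle up. The scraper is in its socket at (487,330), and the gripper is well clear.

```bash
python3 -c "
from workcell import job
print(job.sign_off())"
```

```text
the job is handed in; nothing more can be done
None
```

I handed the job in at about 13.5 s: the last picture shows the file standing handle up in the grey pot, released, with the scraper still in its socket and the gripper clear; sign-off returned no verdict.

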